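# Put the tube bender's hydraulic valve into float

## Robot

A 7-joint arm with a two-finger parallel gripper is mounted at the origin on the work surface. World frame = base frame: x ahead of the robot, y to its left, z up, the work surface at z = 0. Lengths are in m, angles in rad, forces in N, time in s.
With the tool pointing down it reaches from about 0.425 to 0.925 m from the base axis. Payload 6.8 kg.
Tool frame: the origin (TCP) lies midway between the tips of the shut fingers; the grasp point (between the pads) lies 19 mm behind it (robot.tcp_to_grasp is the distance from the TCP to the grasp point, in m); z points along the fingers, y is the direction in which the jaws open and shut (so a half turn about z gives the same grasp; the last joint's range is limited). The gripper opens to 85 mm and grips with 20 to 120 N. Pads are 22 mm wide; open, the fingers measure 114 mm over their backs; the gripper's body (76 mm by 85 mm) begins 54 mm behind the grasp point. The pads swing forward as they close: fully open they stand 13 mm farther back than shut.
Start: joints at [1.131, 0.477, 0.022, 1.555, -0.011, 1.109, -0.083], TCP at [0.22, -0.638, 0.231] pointing down, gripper open.
Joint ranges: [-2.96, 2.96], [-0.34, 2.1], [-1.41, 1.46], [0.24, 2.44], [-1.37, 4.51], [0.17, 1.92], [-2.96, 2.96]. Speed limits (rad/s): [2.39, 2.39, 3.14, 3.14, 3.14, 3.14, 3.14].

## Interface

Orientations are given as a unit quaternion [x, y, z, w].
In Python, from workcell import robot, snapshot, find_in gives the robot as it stands.
- The arm moves only by the shell command python3 -m pendant 'ROWS' [FORCE]. ROWS is JSON, a list of rows, each a list of 7 numbers: the shift along the world's x, y, z in m, then the turn, a rotation vector about the world's x, y, z in rad, then the opening in per cent of the stroke, from 0 (shut) to 100 (fully open). In form: [[x, y, z, wx, wy, wz, hand], ...]. A call has exactly 5 rows; each row is the pose to reach, as a shift and turn from the pose measured when the call began; what a row does not reach only later rows make up. A row lasts 1/10 s, in which the tool goes at most 50 mm and 8.59 degrees, less where a joint would pass 70% of its speed; a pose out of reach is approached as far as the arm can. A call with a gripper value outside its range is refused whole. The fingers move at their own pace and stop on an object; FORCE is the grip in N (left out, the last holds). Time passes only in rows, so rows that repeat a pose let the fingers close, or fill a call up. It gives the time, the measured TCP pose, the force and the opening at its end, in the units of the state.
- robot.observe(): the state, without advancing time (a new reading comes with each control period).
- snapshot(name): name is "scene" or "top" or "wrist"; returns a dict with "pixels" (400x640x3 uint8, blue, green, red), "mtx" (3x3 intrinsics, pixels), "k1" (the pictures are not rectified: a ray, as slopes to the right and down, at radius r is drawn at 1 + k1 r^2 times it, then the intrinsics apply), "eye" and "rotation" of the camera in the world. Camera axes: x right, y up, looking along -z (the intrinsics and any distortion apply to the point x, -y, -z); pixel columns grow to the right and rows downward; lengths in m; the calibration is good to about 2 mm. A picture is of the moment at which its call begins. There is no depth.
- robot.hand_in(): hands the job in, once; it reports no verdict.
Trained networks look in a picture, given as the dict that the camera call returned (one of the last four; its "shot" number tells which), for a name from the list of things; names that differ only in an ending like _2 or _b are one class to them, and where a whole thing is asked for, a point or a joint stands for the part that bears it (a point fixed in the world has none). Each returns a list of dicts, best first, with "score" (0 to 1); they miss things now and then, are a little off and sometimes report something else, mostly with a low value. They report only what shows in the picture. A call takes as long as a camera call.
- find_in(query, picture): "location" ([x, y, z] in m, in the coordinates of the camera as it stood for that picture, good to about 4 mm: the middle of the surface that is visible of it).
The state is a dict: "clock": time; "q": joint angles; "joint_velocities": joint speeds; "joint_torque": joint torques, N m; "eef_pos": TCP position; "tool_rot": TCP orientation; "contact_force": force on the tool from outside, world axes, zero at the start; "wrist_torque": the same for the moment, N m; "gripper_width": opening from 0.0 (shut) to 1.0 (fully open).
Only numpy, scipy, OpenCV 4.12 (cv2) and the standard library are available. Lean on these libraries where they do the work, as an engineer would, in place of code of your own. Each camera call takes 0.05 s, during which the arm holds its last target.

## Task

Set the bench tube bender to float so that its ram can be pushed back by hand: first press the lock-out plunger down until it clicks in and stays down by itself, then push the valve lever forward, past the stiff detent, until it drops into the float notch and stays there when you let go. Feel for the detent and never force the lever or the plunger hard against its stop; leave the bottle, battery pack and wrench where they are.

Things in the scene. Friction and masses are not known exactly. Their poses are not given: they have to be found in the camera images.
- bender: bench tube bender, fixed: dark base plate 320 x 310 x 12 mm; grey valve block (130 x 70, top 102 mm above bench) with the lever; grey plunger housing 58 x 58, top at 125 mm; yellow ram cylinder along x at y -145, top 73. Origin on the bench, z up, plate centre at (50,-30) mm; +x is the way the lever is pushed to float. Lever pivot at (0,-50,110), plunger axis at x 31, y 60 mm. Place and yaw vary
- lever: valve lever: upright steel rod 12 mm thick with a black T-grip on top. Origin on the pivot; z up the rod; y along the pivot axis and the grip bar. Pushing the grip to the bender's +x turns it about +y. At the start the rod leans 0.05 to 0.4 rad backward (to the bender's -x), held by slight friction alone. Over 30 N on the lever counts as forcing it
- lever_grip (a point): centre of the T-grip bar (80 mm long, 22 mm thick, along y), 140 mm up the rod from the pivot; moves with the lever. Felt here with the plunger down: 1 to 3 N at first; at the detent the resistance rises sharply to 14 to 17 N, fades over the next 10 to 15 mm and is gone at the crest, where the lever jumps ahead of the pusher by itself, some 12 mm, into the notch
- lever_pivot (a point): the lever's pivot, fixed, axes of the bender. The crest lies anywhere from 0.2 to 0.48 rad of rod lean forward of vertical: different each time, unmarked, unrelated to where the lever starts. The float notch is about 0.1 rad past the crest, a hard stop 0.16 rad (22 mm at the grip) past it. Let go before the crest, the lever snaps back to vertical or behind it
- crossarm_end (a point): free end of the lever's cross arm, a steel bar 8 mm thick that leaves the rod 55 mm above the pivot and reaches 122 mm to +y, on the -x side of the plunger's head. While the plunger is up the arm runs against its head at about 0.13 rad of forward lean and the lever cannot go on; over the pressed plunger it passes freely
- plunger: lock-out plunger: round black head 40 mm across and 18 mm thick on an upright sprung stem; origin on its axis, 46 mm below its top. It slides straight down 26 mm to a hard stop. Over 30 N on it counts as forcing it
- plunger_top (a point): centre of the flat top of the plunger's head, 171 mm above the bench when free. It pushes back with 3 to 5 N at first, up to about 15 N near 12 mm down, then less; past about 18 mm it draws itself into its holding notch and stays, 22 mm below its free height; let go sooner it snaps back up
- flux_bottle: bystander: white bottle standing on the bench, 52 mm across, 105 mm high; origin at the centre of its foot
- battery: bystander: black tool battery pack, 115 x 75 x 59 mm; origin at the centre of its underside
- wrench: bystander: steel wrench 180 mm long lying along its x; origin under its middle

How it is judged:
On the way, in this order (a step that is already met when the one before it is completed fails the run):
1. the plunger is down in its holding notch and let go (z of plunger_top in the frame of bender below 0.152 m and contact force between plunger and the fingers below 0.1 N), for 0.3 s.
2. the lever rests in the float notch by itself (x of lever_grip in the frame of bender above 0.033 m and angular speed of lever below 0.1 rad/s and contact force between lever and the fingers below 0.1 N), for 0.5 s.
At the end, for the whole second after the job is handed in: The lever stays by itself past the detent in the float notch (its grip at rest more than 33 mm ahead of the pivot along the bender's x; when let go short of the notch it springs back behind that), and the plunger stays down by itself (top less than 152 mm above the bench) (z of plunger_top in the frame of bender below 0.152 m and x of lever_grip in the frame of bender above 0.033 m and angular speed of lever below 0.1 rad/s); the robot touches nothing.
It fails at once if the lever is forced with more than 30 N (contact force between lever and the fingers above 30 N or contact force between lever and the arm above 30 N).
It fails at once if the plunger is forced with more than 30 N (contact force between plunger and the fingers above 30 N or contact force between plunger and the arm above 30 N).
It fails at once if the flux bottle is moved by more than 30 mm (distance of flux_bottle from where it was at the start of the episode above 0.03 m).
It fails at once if the battery pack is moved by more than 30 mm (distance of battery from where it was at the start of the episode above 0.03 m).
It fails at once if the wrench is moved by more than 30 mm (distance of wrench from where it was at the start of the episode above 0.03 m).
It also fails if it takes over 61 s, if anything falls off the work surface, if the arm or the gripper's body presses on something with over 40 N, if the wrist force passes 120 N, or if a joint passes its speed limit or range.

## Working session

There is one attempt and no reset: what is moved stays moved. The work goes in short steps, Python scripts to look and compute and a shell command to move; the robot and the scene stay as the last step left them, time stands still between calls to the robot, and variables do not carry over. Pictures are saved under pics/ and viewed, and the job is handed in when it is done.

```bash
ls; mkdir -p pics; python3 - <<'E'
from workcell import robot, snapshot, find_in
import cv2, numpy as np
o=robot.observe(); print({k:np.round(v,3).tolist() for k,v in o.items()})
for n in ["scene","top"]:
    s=snapshot(n); cv2.imwrite(f"pics/{n}0.png",s["pixels"])
    R=np.array(s["rotation"]);e=np.array(s["eye"])
    if R.shape!=(3,3): print(R.shape)
    print(n,e,s["k1"])
    for q in ["bender","lever","lever_grip","plunger","plunger_top","crossarm_end","flux_bottle","battery","wrench"]:
        for d in find_in(q,s)[:2]:
            print(q,round(d["score"],2),np.round(R@np.array(d["location"])+e,4))
E
```

```text
pics
{'clock': 0.0, 'q': [1.131, 0.478, 0.022, 1.556, -0.012, 1.109, -0.083], 'joint_velocities': [-0.002, 0.001, -0.001, -0.001, 0.0, 0.002, 0.0], 'joint_torque': [-0.0, -59.644, 1.608, -28.12, 0.012, 0.009, 0.0], 'eef_pos': [0.22, -0.638, 0.23], 'tool_rot': [0.986, 0.165, -0.0, -0.001], 'contact_force': [0.47, -0.507, 0.531], 'wrist_torque': [0.015, -0.021, -0.006], 'gripper_width': 1.002}
(4,)
scene [ 1.41105256 -0.22644966  0.77513699] -0.06286099570052858Traceback (most recent call last):
  File "<stdin>", line 11, in <module>
ValueError: matmul: Input operand 1 has a mismatch in its core dimension 0, with gufunc signature (n?,k),(k,m?)->(n?,m?) (size 3 is different from 4)
```

```bash
cat > h.py <<'E'
from workcell import robot, snapshot, find_in
import cv2, numpy as np
from scipy.spatial.transform import Rotation as Ro
def look(n,fn,qs):
    s=snapshot(n); cv2.imwrite(f"pics/{fn}.png",s["pixels"])
    R=Ro.from_quat(s["rotation"]).as_matrix();e=np.array(s["eye"])
    for q in qs:
        for d in find_in(q,s)[:2]:
            print(n,q,round(d["score"],2),np.round(R@np.array(d["location"])+e,4))
    return s
def proj(s,P):
    R=Ro.from_quat(s["rotation"]).as_matrix();c=(np.atleast_2d(P)-s["eye"])@R
    a=np.c_[c[:,0]/-c[:,2],-c[:,1]/-c[:,2]]
    a*=1+s["k1"]*(a**2).sum(1,keepdims=True)
    m=np.array(s["mtx"]);return np.c_[a,np.ones(len(a))]@m.T[:,:2]
def ray(s,uv,z):
    m=np.array(s["mtx"]);p=cv2.undistortPoints(np.array([[uv]],float),m,np.array([s["k1"],0,0,0.]))[0,0]
    d=Ro.from_quat(s["rotation"]).apply([p[0],-p[1],-1]);e=np.array(s["eye"])
    return e+d*(z-e[2])/d[2]
def st():
    o=robot.observe(); print({k:np.round(o[k],4).tolist() for k in ["clock","eef_pos","tool_rot","contact_force","gripper_width","q"]})
    return o
E
python3 - <<'E'
from h import *
import pickle
for n in ["scene","top"]:
    s=look(n,n+"0",["bender","lever","lever_grip","plunger","plunger_top","crossarm_end","flux_bottle","battery","wrench"])
    pickle.dump(s,open(n+"0.pkl","wb"))
E
```

```text
scene bender 0.69 [0.6874 0.0221 0.0421]
scene lever 0.93 [0.5909 0.0146 0.2125]
scene lever_grip 0.63 [0.5925 0.0151 0.2113]
scene plunger 0.77 [0.6337 0.1326 0.166 ]
scene plunger_top 0.45 [0.551  0.2453 0.0047]
scene crossarm_end 0.78 [0.5887 0.0167 0.2125]
scene flux_bottle 0.74 [0.6892 0.2701 0.0579]
scene battery 0.74 [ 0.7353 -0.2114  0.0406]
scene wrench 0.75 [0.5526 0.244  0.007 ]
top bender 0.6 [0.6531 0.0484 0.013 ]
top bender 0.54 [0.6202 0.136  0.1704]
top lever 0.78 [0.5847 0.0191 0.2499]
top lever 0.57 [0.6551 0.0491 0.0122]
top lever_grip 0.72 [0.5791 0.0293 0.2497]
top plunger 0.72 [0.6222 0.1334 0.169 ]
top plunger_top 0.5 [0.6208 0.1414 0.1703]
top crossarm_end 0.74 [0.5811 0.0261 0.2452]
top flux_bottle 0.77 [0.6652 0.2717 0.0697]
top battery 0.58 [ 0.7085 -0.202   0.039 ]
top wrench 0.9 [0.4989 0.2355 0.006 ]
```

View pics/scene0.png

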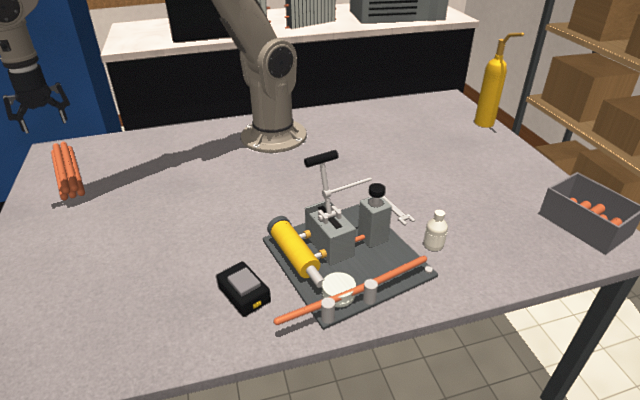

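View pics/top0.png

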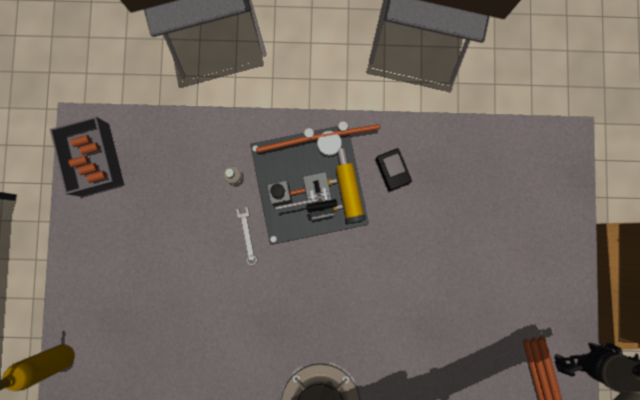

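```bash
python3 - <<'E'
import cv2
a=cv2.imread("pics/top0.png")[115:260,220:400]; cv2.imwrite("pics/topc.png",cv2.resize(a,None,fx=4,fy=4,interpolation=cv2.INTER_CUBIC))
a=cv2.imread("pics/scene0.png")[140:335,210:450]; cv2.imwrite("pics/scenec.png",cv2.resize(a,None,fx=3,fy=3,interpolation=cv2.INTER_CUBIC))
E
```

```text
(no output)
```

View pics/topc.png

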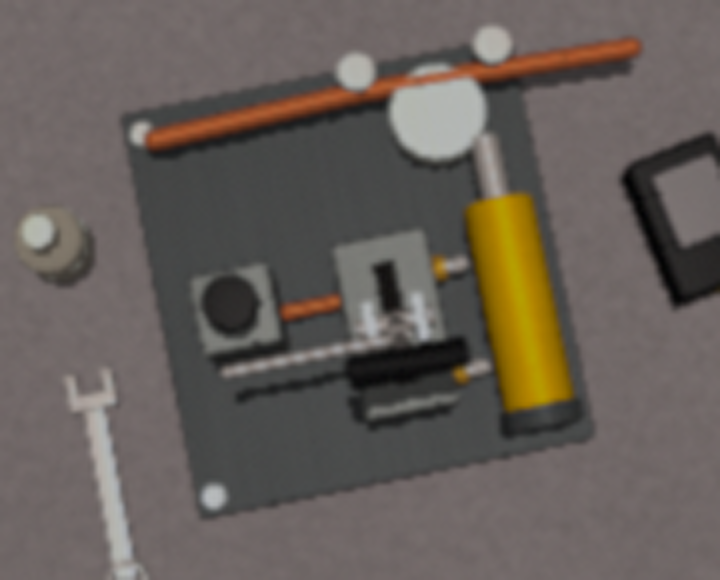

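View pics/scenec.png

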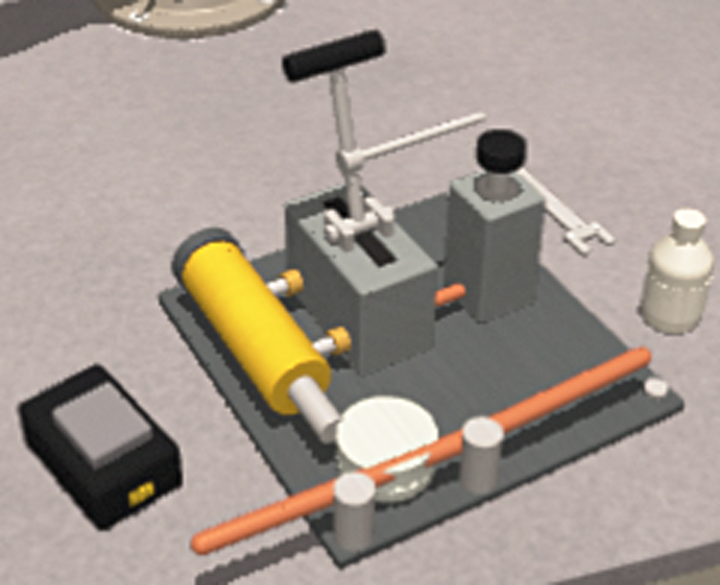

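```bash
cat > fit.py <<'E'
from h import *
import pickle
from scipy.optimize import least_squares
T=pickle.load(open("top0.pkl","rb"));S=pickle.load(open("scene0.pkl","rb"))
t=lambda u,v:np.array([220+(u+.5)/4-.5,115+(v+.5)/4-.5]); sc=lambda u,v:np.array([210+(u+.5)/3-.5,140+(v+.5)/3-.5])
obs=[(T,t(123,116),(.21,.125,.012)),(T,t(200,518),(-.11,.125,.012)),(T,t(592,437),(-.11,-.185,.012)),
(S,sc(160,295),(-.11,-.185,.012)),(S,sc(343,567),(.21,-.185,0.006)),(S,sc(683,404),(.21,.125,.012)),
(T,t(230,305),(.031,.06,.171)),(S,sc(501,140),(.031,.06,.171)),(T,t(408,362),"g"),(S,sc(334,55),"g")]
def pts(p):
    x,y,w,l=p;out=[]
    for s,uv,P in obs:
        if P=="g": P=(.14*np.sin(l),-.05,.11+.14*np.cos(l))
        P=np.array(P);c,si=np.cos(w),np.sin(w)
        out.append(np.array([x+c*P[0]-si*P[1],y+si*P[0]+c*P[1],P[2]]))
    return out
def res(p): return np.concatenate([proj(s,W)[0]-uv for (s,uv,_),W in zip(obs,pts(p))])
if __name__=="__main__":
    r=least_squares(res,[.6,.08,.1,-.2]);print(r.x);print(r.fun.reshape(-1,2).round(2))
    p=r.x;np.save("pose.npy",p)
    c,s=np.cos(p[2]),np.sin(p[2])
    for n,P in dict(plunger=(.031,.06,.171),pivot=(0,-.05,.11),grip=(.14*np.sin(p[3]),-.05,.11+.14*np.cos(p[3])),arm_end=(.055*np.sin(p[3]),.072,.11+.055*np.cos(p[3]))).items():
        print(n,[p[0]+c*P[0]-s*P[1],p[1]+s*P[0]+c*P[1],P[2]])
E
python3 fit.py
```

```text
[ 0.60507472  0.0694612   0.230225   -0.28884765]
[[-0.91 -0.63]
 [ 0.07  0.3 ]
 [ 1.25 -0.19]
 [-1.31 -1.29]
 [-0.9  -0.13]
 [ 1.6  -1.25]
 [-0.13 -1.02]
 [ 0.45  0.21]
 [ 0.14  0.01]
 [ 0.13 -0.13]]
plunger [np.float64(0.6215649960478695), np.float64(0.13495219420623197), 0.171]
pivot [np.float64(0.616484554141973), np.float64(0.020780441526154353), 0.11]
grip [np.float64(0.577658058632431), np.float64(0.011680259855222058), np.float64(0.244200186065458)]
arm_end [np.float64(0.5733913034950054), np.float64(0.13598640929904493), np.float64(0.1627215016685728)]
```

```bash
python3 - <<'E'
import fit
from fit import *
full=list(fit.obs)
for nm,sel in [("top",[0,1,2,6,8]),("scene",[3,4,5,7,9]),("plates",[0,1,2,3,4,5]),("noplates",[6,7,8,9])]:
    fit.obs[:]=[full[i] for i in sel]
    r=least_squares(res,[.6,.08,.2,-.2]);print(nm,r.x,np.abs(r.fun).max())
print(Ro.from_quat(T["rotation"]).as_matrix().round(3),T["eye"],T["mtx"])
s=look("wrist","wrist0",[])
E
```

```text
top [ 0.60375408  0.06955316  0.22548466 -0.27708684] 1.10876481795475
scene [ 0.60620964  0.06900818  0.2322044  -0.2929369 ] 1.72162204270262
plates [ 0.60578552  0.06978934  0.2285845  -0.2       ] 1.8155978364144403
noplates [ 0.60339058  0.06909679  0.2376407  -0.27775348] 0.28555605450179655
[[ 0.024  0.997 -0.076]
 [-1.     0.025  0.009]
 [ 0.011  0.076  0.997]] [0.49399319 0.01962312 1.46417631] [[473.5099194    0.         323.26329305]
 [  0.         473.5099194  201.37784147]
 [  0.           0.           1.        ]]
```

View pics/wrist0.png

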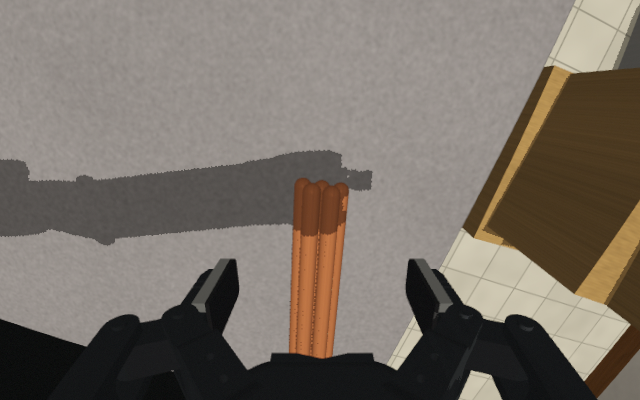

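```bash
python3 -m pendant '[[0.02,0.035,0.025,0,0,-0.02,50],[0.04,0.07,0.05,0,0,-0.04,0],[0.06,0.11,0.075,0,0,-0.06,0],[0.08,0.15,0.1,0,0,-0.08,0],[0.10,0.19,0.11,0,0,-0.1,0]]' 30
```

```text
clock: 1.65
eef_pos: [0.3208, -0.4476, 0.3439]
tool_rot: [0.993, 0.115, 0.001, 0.002]
contact_force: [1.3, -0.9, 0.5]
gripper_width: 0.145
```

```bash
python3 -m pendant '[[0.022,0.043,0,0,0,0,0],[0.044,0.086,0,0,0,0,0],[0.066,0.129,0,0,0,0,0],[0.088,0.172,0,0,0,0,0],[0.11,0.215,0,0,0,0,0]]'; python3 -m pendant '[[0.022,0.043,0,0,0,0,0],[0.044,0.086,0,0,0,0,0],[0.066,0.129,0,0,0,0,0],[0.088,0.172,0,0,0,0,0],[0.11,0.215,0,0,0,0,0]]'
```

```text
clock: 2.15
eef_pos: [0.4313, -0.2308, 0.3444]
tool_rot: [0.993, 0.115, 0.001, 0.002]
contact_force: [0.7, -0.3, -0.5]
gripper_width: -0.0
clock: 2.65
eef_pos: [0.5419, -0.0141, 0.3447]
tool_rot: [0.993, 0.115, 0.002, 0.002]
contact_force: [1.2, -0.9, -0.1]
gripper_width: 0.001
```

```bash
python3 -m pendant '[[0.022,0.041,0,0,0,0,0],[0.044,0.082,0,0,0,0,0],[0.066,0.123,0,0,0,0,0],[0.0796,0.149,-0.02,0,0,0,0],[0.0796,0.149,-0.06,0,0,0,0]]'; python3 - <<'E'
from h import *
st()
s=look("wrist","wrist1",["plunger","plunger_top","lever_grip","crossarm_end"]);print(s["eye"])
p=np.load("pose.npy");c,si=np.cos(p[2]),np.sin(p[2])
print(proj(s,[[0.6216,.135,.171]]))
s=look("scene","scene1",["plunger"])
E
```

```text
clock: 3.15
eef_pos: [0.6239, 0.1417, 0.2869]
tool_rot: [0.993, 0.118, 0.005, -0.0]
contact_force: [0.0, -0.1, -1.2]
gripper_width: 0.002
{'clock': 3.15, 'eef_pos': [0.6239, 0.1417, 0.2869], 'tool_rot': [0.993, 0.1177, 0.0053, -0.0001], 'contact_force': [0.0487, -0.1124, -1.1842], 'gripper_width': 0.0015, 'q': [0.032, 0.4122, -0.4834, 1.562, 0.2038, 1.2068, -1.8227]}
wrist plunger 0.72 [0.6813 0.0504 0.0475]
wrist plunger 0.58 [0.627  0.1312 0.1709]
wrist plunger_top 0.73 [0.6184 0.1327 0.1686]
wrist lever_grip 0.81 [0.5898 0.0189 0.2384]
wrist lever_grip 0.73 [ 0.7115 -0.1877  0.0504]
wrist crossarm_end 0.63 [0.5876 0.0203 0.2404]
wrist crossarm_end 0.36 [0.6843 0.0526 0.0487]
[0.70249457 0.16130231 0.4309083 ]
[[328.52596969 200.7877156 ]]
scene plunger 0.82 [0.6329 0.1287 0.1682]
```

View pics/wrist1.png

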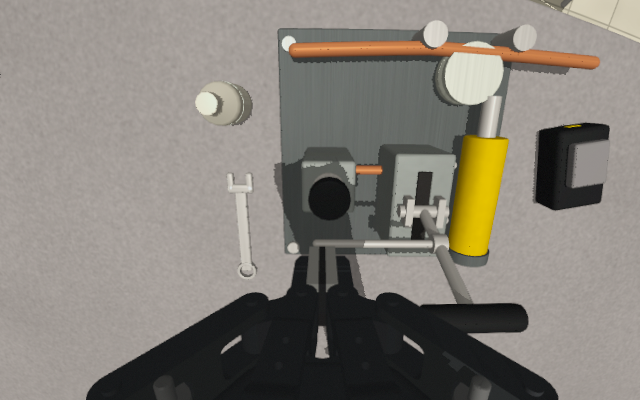

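View pics/scene1.png

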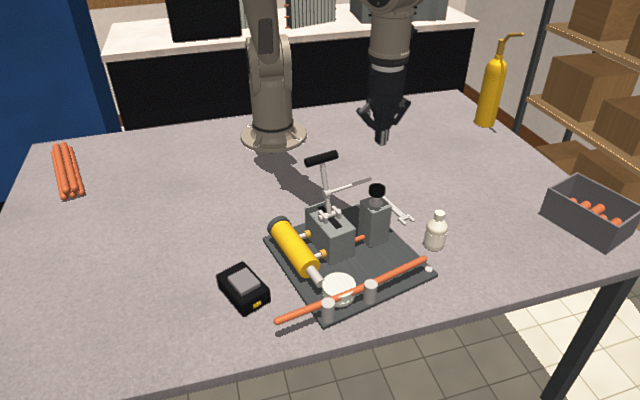

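```bash
python3 -m pendant '[[-0.002,-0.0067,-0.02,0,0,0,0],[-0.002,-0.0067,-0.05,0,0,0,0],[-0.002,-0.0067,-0.08,0,0,0,0],[-0.002,-0.0067,-0.095,0,0,0,0],[-0.002,-0.0067,-0.1,0,0,0,0]]'; python3 -m pendant '[[0,0,0,0,0,0,0],[0,0,0,0,0,0,0],[0,0,0,0,0,0,0],[0,0,0,0,0,0,0],[0,0,0,0,0,0,0]]'
```

```text
clock: 4.0
eef_pos: [0.6204, 0.1269, 0.1868]
tool_rot: [0.994, 0.113, 0.003, 0.002]
contact_force: [0.4, 0.1, 0.3]
gripper_width: -0.001
clock: 4.5
eef_pos: [0.6207, 0.1271, 0.1874]
tool_rot: [0.994, 0.113, 0.004, 0.002]
contact_force: [0.2, 0.1, -0.5]
gripper_width: 0.001
```

```bash
python3 -m pendant '[[0.001,0.007,0,0,0,0,0],[0.001,0.007,-0.002,0,0,0,0],[0.001,0.007,-0.005,0,0,0,0],[0.001,0.007,-0.009,0,0,0,0],[0.001,0.007,-0.012,0,0,0,0]]'; python3 - <<'E'
from h import *
st()
s=look("wrist","wrist2",["plunger_top"])
E
```

```text
clock: 5.0
eef_pos: [0.6214, 0.1338, 0.1748]
tool_rot: [0.994, 0.113, 0.003, 0.002]
contact_force: [-0.1, -0.6, -0.1]
gripper_width: -0.003
{'clock': 5.0, 'eef_pos': [0.6214, 0.1338, 0.1748], 'tool_rot': [0.9936, 0.1133, 0.0032, 0.0025], 'contact_force': [-0.0687, -0.5581, -0.1421], 'gripper_width': -0.0035, 'q': [0.02, 0.5055, -0.4557, 1.6888, 0.2634, 1.0027, -1.8719]}
wrist plunger_top 0.63 [0.6267 0.1374 0.1675]
```

View pics/wrist2.png

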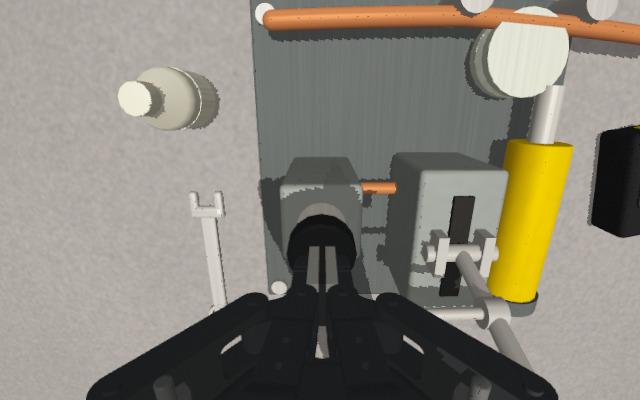

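```bash
python3 -m pendant '[[0,0.001,-0.002,0,0,0,0],[0,0.001,-0.004,0,0,0,0],[0,0.001,-0.006,0,0,0,0],[0,0.001,-0.008,0,0,0,0],[0,0.001,-0.009,0,0,0,0]]'; python3 -m pendant '[[0,0,-0.002,0,0,0,0],[0,0,-0.004,0,0,0,0],[0,0,-0.005,0,0,0,0],[0,0,-0.006,0,0,0,0],[0,0,-0.006,0,0,0,0]]'
```

```text
clock: 5.6
eef_pos: [0.6213, 0.1349, 0.1657]
tool_rot: [0.994, 0.113, 0.003, 0.002]
contact_force: [-1.5, -1.1, 4.6]
gripper_width: -0.002
clock: 6.1
eef_pos: [0.6214, 0.135, 0.1607]
tool_rot: [0.994, 0.113, 0.003, 0.003]
contact_force: [-4.5, -1.6, 10.4]
gripper_width: 0.004
```

```bash
python3 -m pendant '[[0,0,-0.002,0,0,0,0],[0,0,-0.004,0,0,0,0],[0,0,-0.0055,0,0,0,0],[0,0,-0.007,0,0,0,0],[0,0,-0.007,0,0,0,0]]'; python3 -m pendant '[[0,0,-0.001,0,0,0,0],[0,0,-0.002,0,0,0,0],[0,0,-0.002,0,0,0,0],[0,0,-0.002,0,0,0,0],[0,0,-0.002,0,0,0,0]]'
```

```text
clock: 6.6
eef_pos: [0.6213, 0.1349, 0.1533]
tool_rot: [0.994, 0.113, 0.003, 0.003]
contact_force: [0.7, -0.4, 1.4]
gripper_width: 0.001
clock: 7.1
eef_pos: [0.6213, 0.1349, 0.1513]
tool_rot: [0.994, 0.113, 0.003, 0.003]
contact_force: [-0.0, 0.4, 0.7]
gripper_width: -0.001
```

```bash
python3 -m pendant '[[0,0,0.03,0,0,0,0],[0,0,0.07,0,0,0,0],[0,0,0.11,0,0,0,0],[0,0,0.15,0,0,0,0],[-0.02,-0.03,0.165,0,0,0,0]]'; python3 - <<'E'
from h import *
s=look("scene","scene3",["plunger","plunger_top"])
st()
s=look("wrist","wrist3",["plunger_top","plunger","lever_grip"])
E
```

```text
clock: 7.6
eef_pos: [0.6034, 0.1101, 0.3209]
tool_rot: [0.993, 0.116, 0.007, 0.0]
contact_force: [1.1, 0.3, -0.1]
gripper_width: 0.001
scene plunger 0.49 [0.6308 0.1324 0.1463]
scene plunger_top 0.62 [0.6295 0.1325 0.1498]
{'clock': 7.75, 'eef_pos': [0.6016, 0.103, 0.3179], 'tool_rot': [0.9937, 0.1117, 0.0046, 0.0032], 'contact_force': [-0.3576, 0.2644, -1.2109], 'gripper_width': -0.003, 'q': [0.0933, 0.3393, -0.4811, 1.5906, 0.1723, 1.2448, -1.7655]}
wrist plunger_top 0.92 [0.6176 0.1343 0.1482]
wrist plunger 0.76 [0.6227 0.1314 0.1487]
wrist lever_grip 0.97 [0.5855 0.0203 0.2471]
wrist lever_grip 0.47 [0.6194 0.1353 0.1453]
```

View pics/scene3.png

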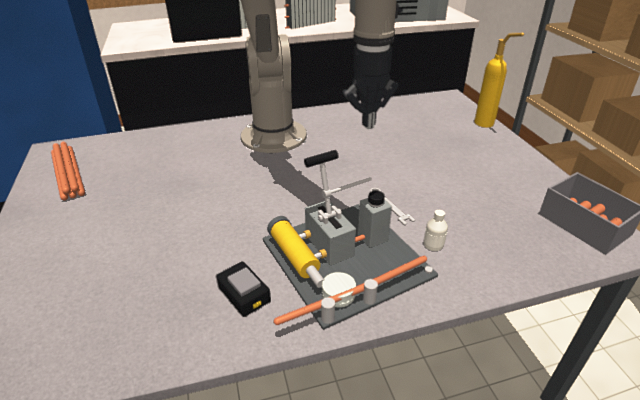

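View pics/wrist3.png

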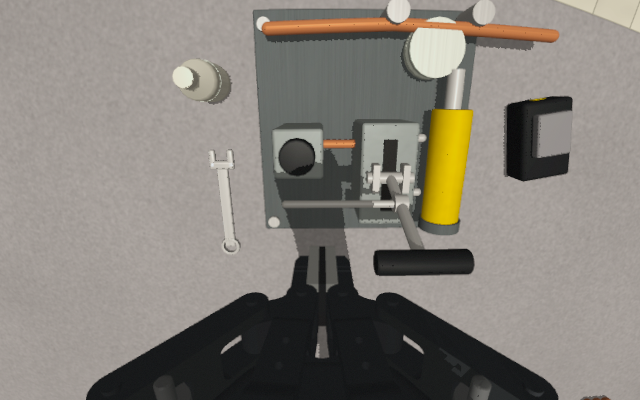

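```bash
python3 -m pendant '[[-0.025,-0.03,0,0,0,0,0],[-0.05,-0.06,0,0,0,0,0],[-0.068,-0.09,0,0,0,0,0],[-0.068,-0.1016,0,0,0,0,0],[-0.068,-0.1016,0,0,0,0,0]]';python3 - <<'E'
from h import *
st()
s=look("wrist","wrist4",["lever_grip"])
E
```

```text
clock: 8.45
eef_pos: [0.5331, 0.0025, 0.3147]
tool_rot: [0.994, 0.112, 0.002, 0.003]
contact_force: [1.0, 0.2, 1.2]
gripper_width: -0.0
{'clock': 8.45, 'eef_pos': [0.5331, 0.0025, 0.3147], 'tool_rot': [0.9936, 0.1125, 0.0021, 0.0025], 'contact_force': [0.9956, 0.1969, 1.1985], 'gripper_width': -0.0002, 'q': [0.2688, 0.2015, -0.4559, 1.7668, 0.1007, 1.1914, -1.5615]}
wrist lever_grip 0.56 [0.5838 0.0208 0.2502]
```

View pics/wrist4.png

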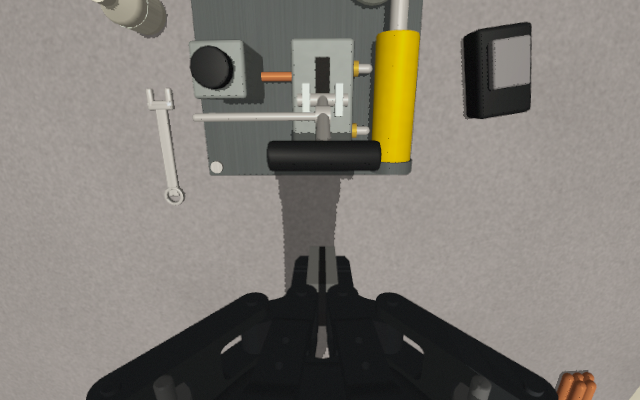

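```bash
python3 -m pendant '[[0,0,-0.03,0,0,0,0],[0,0,-0.06,0,0,0,0],[0,0,-0.083,0,0,0,0],[0,0,-0.086,0,0,0,0],[0,0,-0.086,0,0,0,0]]';python3 - <<'E'
from h import *
st()
s=look("wrist","wrist5",["lever_grip"])
s=look("scene","scene5",["lever_grip"])
E
```

```text
clock: 9.05
eef_pos: [0.5339, 0.0071, 0.2286]
tool_rot: [0.993, 0.116, 0.002, 0.001]
contact_force: [-0.9, -0.9, 1.3]
gripper_width: -0.001
{'clock': 9.05, 'eef_pos': [0.5339, 0.0071, 0.2286], 'tool_rot': [0.9933, 0.1156, 0.0019, 0.0012], 'contact_force': [-0.8686, -0.9449, 1.3449], 'gripper_width': -0.0011, 'q': [0.2489, 0.2818, -0.4538, 1.8735, 0.1471, 1.0148, -1.6059]}
wrist lever_grip 0.95 [0.5842 0.0174 0.2536]
scene lever_grip 0.94 [0.5911 0.0191 0.213 ]
```

View pics/wrist5.png

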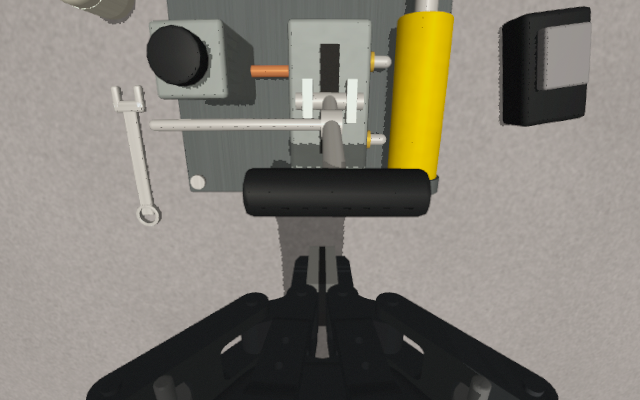

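View pics/scene5.png

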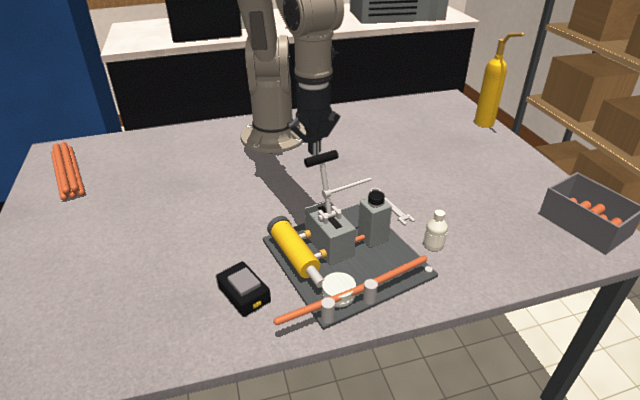

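```bash
python3 -m pendant '[[0.005,0.001,0,0,0,0,0],[0.01,0.002,0,0,0,0,0],[0.015,0.003,0,0,0,0,0],[0.0195,0.0045,0,0,0,0,0],[0.0243,0.0057,0,0,0,0,0]]'; python3 -m pendant '[[0.005,0.001,0,0,0,0,0],[0.01,0.002,0,0,0,0,0],[0.015,0.003,0,0,0,0,0],[0.0195,0.0045,0,0,0,0,0],[0.0243,0.0057,0,0,0,0,0]]'
```

```text
clock: 9.75
eef_pos: [0.5591, 0.0118, 0.2302]
tool_rot: [0.993, 0.115, 0.003, 0.002]
contact_force: [-0.7, -1.0, 0.8]
gripper_width: 0.001
clock: 10.25
eef_pos: [0.5837, 0.0175, 0.2302]
tool_rot: [0.993, 0.115, 0.003, 0.002]
contact_force: [-2.2, -0.9, 0.2]
gripper_width: -0.002
```

```bash
python3 - <<'E'
from h import *
st()
s=look("wrist","wrist6",["lever_grip"])
E
```

```text
{'clock': 10.25, 'eef_pos': [0.5837, 0.0175, 0.2302], 'tool_rot': [0.9934, 0.1146, 0.0031, 0.0018], 'contact_force': [-2.2154, -0.8841, 0.2313], 'gripper_width': -0.0025, 'q': [0.2097, 0.3613, -0.4416, 1.7613, 0.1797, 1.0521, -1.6367]}
wrist lever_grip 0.73 [0.611  0.0241 0.2584]
```

View pics/wrist6.png

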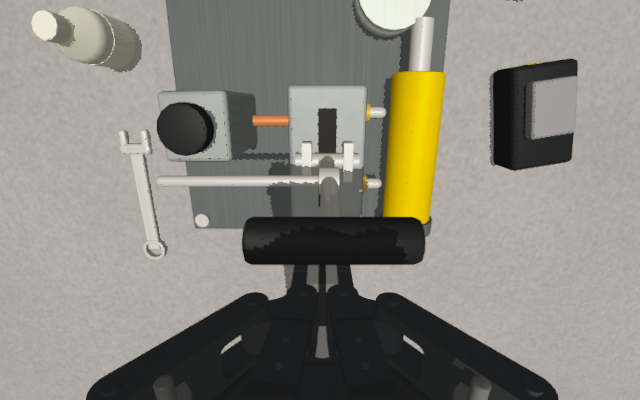

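```bash
python3 -m pendant '[[0.004,0.001,0,0,0,0,0],[0.008,0.002,0,0,0,0,0],[0.012,0.003,0,0,0,0,0],[0.0155,0.0037,0,0,0,0,0],[0.0195,0.0046,0,0,0,0,0]]'; python3 -m pendant '[[0.001,0.0002,0,0,0,0,0],[0.002,0.0005,0,0,0,0,0],[0.003,0.0007,0,0,0,0,0],[0.004,0.0009,0,0,0,0,0],[0.005,0.0012,0,0,0,0,0]]'
```

```text
clock: 10.85
eef_pos: [0.604, 0.0225, 0.2302]
tool_rot: [0.993, 0.115, 0.004, 0.002]
contact_force: [-1.6, 0.2, 1.8]
gripper_width: -0.003
clock: 11.35
eef_pos: [0.6088, 0.0237, 0.2301]
tool_rot: [0.993, 0.115, 0.003, 0.002]
contact_force: [-2.4, -0.1, -0.3]
gripper_width: -0.003
```

```bash
python3 -m pendant '[[0.001,0.0002,0,0,0,0,0],[0.002,0.0005,0,0,0,0,0],[0.003,0.0007,0,0,0,0,0],[0.004,0.0009,0,0,0,0,0],[0.005,0.0012,0,0,0,0,0]]'
```

```text
clock: 11.85
eef_pos: [0.6138, 0.0248, 0.2299]
tool_rot: [0.993, 0.115, 0.003, 0.002]
contact_force: [-2.3, -1.7, -0.2]
gripper_width: 0.001
```

```bash
python3 -m pendant '[[0.001,0.0002,0,0,0,0,0],[0.002,0.0005,0,0,0,0,0],[0.003,0.0007,0,0,0,0,0],[0.004,0.0009,0,0,0,0,0],[0.005,0.0012,0,0,0,0,0]]'
```

```text
clock: 12.35
eef_pos: [0.6186, 0.0259, 0.2296]
tool_rot: [0.993, 0.115, 0.003, 0.002]
contact_force: [-2.3, -0.4, -2.0]
gripper_width: -0.001
```

```bash
python3 -m pendant '[[0.001,0.0002,0,0,0,0,0],[0.002,0.0005,0,0,0,0,0],[0.003,0.0007,0,0,0,0,0],[0.004,0.0009,0,0,0,0,0],[0.005,0.0012,0,0,0,0,0]]'
```

```text
clock: 12.85
eef_pos: [0.6236, 0.0271, 0.2295]
tool_rot: [0.993, 0.115, 0.003, 0.002]
contact_force: [-2.5, -0.5, -1.1]
gripper_width: 0.0
```

```bash
python3 -m pendant '[[0.001,0.0002,0,0,0,0,0],[0.002,0.0005,0,0,0,0,0],[0.003,0.0007,0,0,0,0,0],[0.004,0.0009,0,0,0,0,0],[0.005,0.0012,0,0,0,0,0]]'
```

```text
clock: 13.35
eef_pos: [0.6286, 0.0283, 0.2295]
tool_rot: [0.993, 0.115, 0.003, 0.002]
contact_force: [-2.3, -0.8, -1.1]
gripper_width: -0.001
```

```bash
python3 -m pendant '[[0.001,0.0002,0,0,0,0,0],[0.002,0.0005,0,0,0,0,0],[0.003,0.0007,0,0,0,0,0],[0.004,0.0009,0,0,0,0,0],[0.005,0.0012,0,0,0,0,0]]'
```

```text
clock: 13.85
eef_pos: [0.6336, 0.0295, 0.2294]
tool_rot: [0.993, 0.115, 0.002, 0.002]
contact_force: [-3.0, -0.3, -1.8]
gripper_width: -0.002
```

```bash
python3 -m pendant '[[0.001,0.0002,0,0,0,0,0],[0.002,0.0005,0,0,0,0,0],[0.003,0.0007,0,0,0,0,0],[0.004,0.0009,0,0,0,0,0],[0.005,0.0012,0,0,0,0,0]]'
```

```text
clock: 14.35
eef_pos: [0.6363, 0.0301, 0.2288]
tool_rot: [0.993, 0.115, -0.0, 0.002]
contact_force: [-12.4, -1.8, 1.2]
gripper_width: 0.004
```

```bash
python3 - <<'E'
from h import *
st()
s=look("wrist","wrist7",["lever_grip","plunger_top"])
E
```

```text
{'clock': 14.35, 'eef_pos': [0.6363, 0.0301, 0.2288], 'tool_rot': [0.9934, 0.1146, -0.0003, 0.0021], 'contact_force': [-12.3902, -1.7977, 1.2345], 'gripper_width': 0.0035, 'q': [0.1653, 0.4521, -0.4265, 1.6306, 0.2083, 1.1048, -1.6588]}
wrist lever_grip 0.63 [0.663  0.036  0.2542]
wrist plunger_top 0.93 [0.6203 0.1307 0.1469]
wrist plunger_top 0.55 [0.6611 0.0348 0.2534]
```

View pics/wrist7.png

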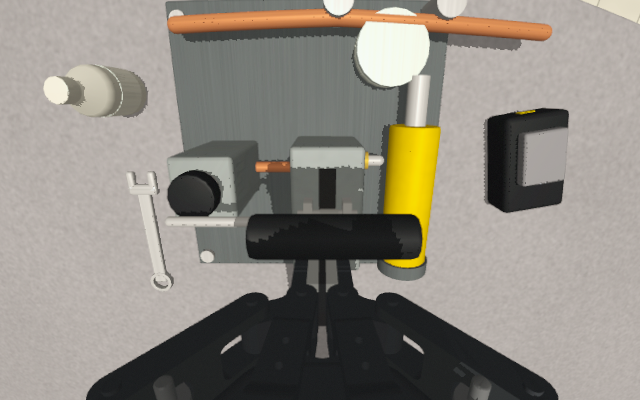

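```bash
python3 -m pendant '[[0.003,0.0007,0,0,0,0,0],[0.004,0.0009,0,0,0,0,0],[0.005,0.0012,0,0,0,0,0],[0.0055,0.0013,0,0,0,0,0],[0.0055,0.0013,0,0,0,0,0]]'
```

```text
clock: 15.0
eef_pos: [0.6379, 0.0305, 0.2284]
tool_rot: [0.993, 0.114, -0.005, 0.003]
contact_force: [-18.1, -1.9, 6.0]
gripper_width: -0.001
```

```bash
python3 -m pendant '[[0.004,0.001,0,0,0,0,0],[0.005,0.0012,0,0,0,0,0],[0.006,0.0014,0,0,0,0,0],[0.0065,0.0015,0,0,0,0,0],[0.0065,0.0015,0,0,0,0,0]]'
```

```text
clock: 15.5
eef_pos: [0.642, 0.0314, 0.2275]
tool_rot: [0.993, 0.114, -0.008, 0.003]
contact_force: [-11.1, -1.8, -0.5]
gripper_width: 0.005
```

```bash
python3 -m pendant '[[0.002,0.0005,0,0,0,0,0],[0.003,0.0007,0,0,0,0,0],[0.0035,0.0008,0,0,0,0,0],[0.004,0.0009,0,0,0,0,0],[0.004,0.0009,0,0,0,0,0]]'
```

```text
clock: 16.0
eef_pos: [0.6451, 0.0321, 0.2268]
tool_rot: [0.993, 0.114, -0.009, 0.003]
contact_force: [-4.8, -1.1, -3.8]
gripper_width: 0.003
```

```bash
python3 -m pendant '[[0.001,0.0002,0,0,0,0,0],[0.002,0.0005,0,0,0,0,0],[0.003,0.0007,0,0,0,0,0],[0.003,0.0007,0,0,0,0,0],[0.003,0.0007,0,0,0,0,0]]'
```

```text
clock: 16.5
eef_pos: [0.649, 0.0331, 0.2275]
tool_rot: [0.993, 0.114, -0.008, 0.003]
contact_force: [0.3, 0.2, -0.3]
gripper_width: -0.001
```

Force dropped to zero, so the lever should have jumped. I'll check with a picture before backing off.

```bash
python3 - <<'E'
from h import *
st()
s=look("wrist","wrist8",["lever_grip","plunger_top"])
E
```

```text
{'clock': 16.5, 'eef_pos': [0.649, 0.0331, 0.2275], 'tool_rot': [0.9934, 0.1144, -0.0077, 0.0031], 'contact_force': [0.2587, 0.1718, -0.275], 'gripper_width': -0.0008, 'q': [0.1508, 0.4817, -0.4208, 1.5876, 0.2154, 1.1342, -1.6637]}
wrist lever_grip 0.95 [0.6798 0.0394 0.2427]
wrist plunger_top 0.9 [0.6238 0.1308 0.1486]
```

View pics/wrist8.png

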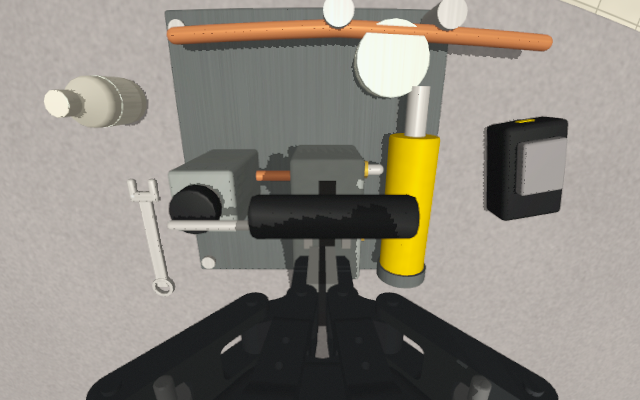

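```bash
python3 -m pendant '[[-0.012,-0.003,0,0,0,0,0],[-0.03,-0.007,0,0,0,0,0],[-0.05,-0.012,0,0,0,0,0],[-0.07,-0.017,0,0,0,0,0],[-0.09,-0.021,0,0,0,0,0]]'; python3 -m pendant '[[-0.02,-0.005,0.02,0,0,0,0],[-0.02,-0.005,0.06,0,0,0,0],[-0.02,-0.005,0.08,0,0,0,0],[-0.02,-0.005,0.08,0,0,0,0],[-0.02,-0.005,0.08,0,0,0,0]]'; python3 - <<'E'
from h import *
st()
Q=["lever_grip","plunger_top","flux_bottle","battery","wrench"]
s=look("wrist","wrist9",Q[:2]); 
s=look("scene","scene9",Q)
p=np.load("pose.npy");c,si=np.cos(p[2]),np.sin(p[2])
for l in np.arange(0.2,.61,.05):
    x=.14*np.sin(l);print(round(l,2),round(x,3),proj(s,[[p[0]+c*x+si*.05,p[1]+si*x-c*.05,.11+.14*np.cos(l)]]).round(1))
cv2.imwrite("pics/scene9c.png",cv2.resize(s["pixels"][140:335,210:450],None,fx=3,fy=3,interpolation=cv2.INTER_CUBIC))
E
```

```text
clock: 17.15
eef_pos: [0.5578, 0.0116, 0.2272]
tool_rot: [0.993, 0.114, -0.008, 0.003]
contact_force: [0.6, 0.1, -0.1]
gripper_width: 0.002
clock: 17.65
eef_pos: [0.5378, 0.0066, 0.3073]
tool_rot: [0.993, 0.114, -0.008, 0.003]
contact_force: [-0.6, 0.2, 0.5]
gripper_width: -0.0
{'clock': 17.65, 'eef_pos': [0.5378, 0.0066, 0.3073], 'tool_rot': [0.9934, 0.1143, -0.0078, 0.0034], 'contact_force': [-0.5506, 0.1891, 0.5214], 'gripper_width': -0.0003, 'q': [0.2559, 0.2273, -0.4579, 1.7535, 0.1131, 1.2018, -1.5761]}
wrist lever_grip 0.85 [0.6641 0.0323 0.222 ]
wrist plunger_top 0.63 [0.6221 0.1308 0.1483]
scene lever_grip 0.84 [0.6796 0.0339 0.2293]
scene lever_grip 0.47 [0.6895 0.2674 0.0581]
scene plunger_top 0.71 [0.6289 0.1323 0.1511]
scene flux_bottle 0.58 [0.691  0.2689 0.0594]
scene flux_bottle 0.46 [0.6315 0.1346 0.1502]
scene battery 0.66 [ 0.7363 -0.2119  0.0426]
scene wrench 0.7 [0.549  0.2425 0.0072]
0.2 0.028 [[336.5 171.1]]
0.25 0.035 [[338.2 173.3]]
0.3 0.041 [[339.8 175.5]]
0.35 0.048 [[341.4 177.9]]
0.4 0.055 [[342.9 180.4]]
0.45 0.061 [[344.5 183.1]]
0.5 0.067 [[346.  185.8]]
0.55 0.073 [[347.4 188.6]]
0.6 0.079 [[348.9 191.5]]
```

View pics/scene9c.png

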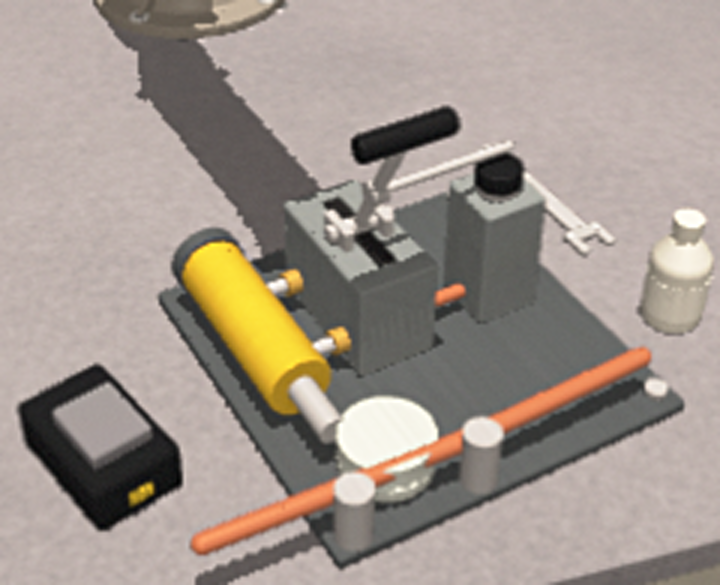

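View pics/wrist9.png

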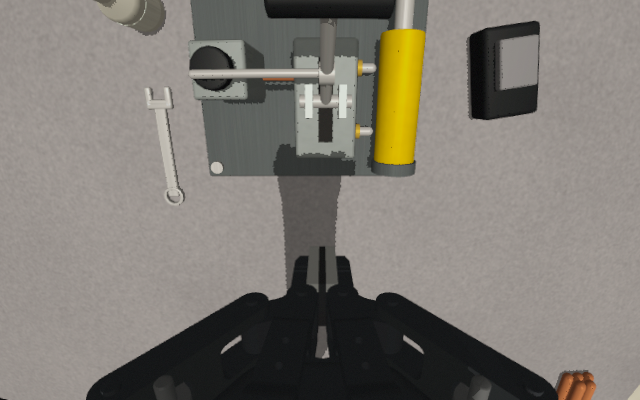

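```bash
python3 -m pendant '[[0,0,0,0,0,0,0],[0,0,0,0,0,0,0],[0,0,0,0,0,0,0],[0,0,0,0,0,0,0],[0,0,0,0,0,0,0]]'; python3 - <<'E'
from h import *
s=look("scene","scene10",["lever_grip","plunger_top"])
print(np.abs(s["pixels"].astype(int)-cv2.imread("pics/scene9.png").astype(int))[140:335,300:400].max())
print(robot.hand_in())
E
```

```text
clock: 18.6
eef_pos: [0.5377, 0.0066, 0.3068]
tool_rot: [0.993, 0.114, -0.008, 0.003]
contact_force: [-0.1, -0.7, -0.0]
gripper_width: -0.005
scene lever_grip 0.57 [0.6773 0.0328 0.2282]
scene plunger_top 0.67 [0.6308 0.1329 0.1475]
59
the job is handed in; nothing more can be done
None
```

The bender is set to float: the plunger is locked down, the lever is in the float notch, and I handed the job in at about 18.7 s. The hand-in gave no verdict.

- **Plunger:** I pressed it down with shut fingers. The force rose to about 10 N between readings, then dropped to about zero as it drew itself in. After I let go, the cameras put its top at 146 to 151 mm, below the 152 mm limit.
- **Lever:** I pushed it in small steps. It gave about 2–3 N at first, then the detent, where I read at most about 19 N. The force then faded to zero at roughly 0.38 rad, and the lever jumped ahead of the fingers. I backed off straight away, without reaching the stop.
- **Last checks:** The lever rests by itself at about 0.47 rad, with its grip about 64 mm ahead of the pivot (more than 33 mm is needed). The robot stands clear, with only sensor noise on the wrist force. The bottle, battery pack and wrench are within about 4 mm of where they started, which is the detector's own error.
- **One check disagreed:** The last two scene pictures were not pixel-identical around the lever; the largest difference was 59 grey levels, and I didn't look into the cause. The detected grip position moved by only about 3 mm, again within the detector's error.

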